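Unlatch the date canister and slide its lid onto the tray

ROBOT

A 6-joint arm with a two-finger parallel gripper is mounted at the origin on the work surface. World frame = base frame: x ahead of the robot, y to its left, z up, the work surface at z = 0. Lengths are in m, angles in rad, forces in N, time in s.
With the tool pointing down it reaches from about 0.35 to 0.975 m from the base axis. Payload 4.9 kg.
Tool frame: the origin (TCP) lies on the centre line of the jaws, within the pads' length; the fingertips stand 11 mm ahead of it and the grasp point (between the pads) lies 8 mm behind it; z points along the fingers, y is the line along which they close (so a half turn about z gives the same grasp; the last joint's range is limited). The gripper opens to 85 mm and grips with 20 to 120 N. Pads are 22 mm wide; open, the fingers measure 114 mm over their backs; the gripper's body (76 mm by 85 mm) begins 54 mm behind the grasp point. The pads swing forward as they close: fully open they stand 13 mm farther back than shut.
Start: joints at [-1.325, 0.053, 1.613, -0, 1.476, -0.119], TCP at [0.223, -0.584, 0.242] pointing down, gripper open.
Joint ranges: [-3.01, 3.01], [-1.01, 2.22], [0.06, 2.58], [-1.02, 4.17], [0.09, 2.62], [-3.14, 3.14]. Speed limits (rad/s): [2.57, 2.57, 3.14, 3.14, 3.14, 3.14].

INTERFACE

Orientations are given as a 3x3 rotation matrix whose columns are the frame's x, y, z axes.
In Python, from plant import manip gives the robot as it stands. The module is installed in compiled form; this text tells all that it offers.
- The arm moves only by the tool drive_tool, never from a script. Its argument "deltas" is a list of rows, each a list of 3 entries, a list of its own where there are three numbers: the finger opening in m, from 0 to 0.0854, then the shift along the tool's x, y, z in m, then the turn about the tool's z in rad. A call has 1 to 10 rows; each row is the pose to reach, as a shift and turn from the pose commanded when the call began, along the tool's axes at that moment; what a row does not reach only later rows make up. A row lasts 1/12 s, in which the tool goes at most 41.7 mm and 7.16 degrees, less where a joint would pass 70% of its speed; a pose out of reach is approached as far as the arm can. A call with a gripper value outside its range is refused whole. The fingers move at their own pace and stop on an object; "grip_force" is the grip in N (left out, the last holds). Time passes only in rows, so rows that repeat a pose let the fingers close. It gives the time, the measured TCP pose, the force, the opening and the grip force at its end, in the units of the state.
- manip.state(): the state, without advancing time (a new reading comes with each control period).
- manip.read_camera(name): name is "scene" or "top" or "wrist"; returns a dict with "pixels" (420x560x3 uint8, red, green, blue), "fx", "fy", "cx", "cy" (pixels), "camera_from_world" (4x4, takes a point from world to camera coordinates). Camera axes: x right, y up, looking along -z (the intrinsics and any distortion apply to the point x, -y, -z); pixel columns grow to the right and rows downward; lengths in m; the calibration is good to about 2 mm. A picture is of the moment at which its call begins. There is no depth.
- manip.close_job(): hands the job in; it is judged then, once.
Trained networks look in a picture, given as the dict that the camera call returned (one of the last four; its "shot" number tells which), for a name from the list of things; names that differ only in an ending like _2 or _b are one class to them, and where a whole thing is asked for, a point or a joint stands for the part that bears it (a point fixed in the world has none). Each returns a list of dicts, best first, with "conf" (0 to 1); they miss things now and then, are a little off and sometimes report something else, mostly with a low value. They report only what shows in the picture. A call takes as long as a camera call. They do not tell look-alikes from the thing itself.
- manip.silhouettes(picture, query): "pixels" (420x560 bool, what is visible of it) and "bbox" ([left, top, right, bottom] in pixels, round what is visible of it).
The state is a dict: "t": time; "qpos": joint angles; "joint_velocities": joint speeds; "effort": joint torques, N m; "tool_pos": TCP position; "eef_rot": TCP orientation; "ft_force": force on the tool from outside, world axes, zero at the start; "ft_torque": the same for the moment, N m; "opening": finger opening in m; "finger_force": force on a finger pad.
Only numpy, scipy, OpenCV 4.12 (cv2) and the standard library are available. Lean on these libraries where they do the work, as an engineer would, in place of code of your own. Each camera call takes 0.05 s, during which the arm holds its last target. There are 200 camera calls.

TASK

Open the date canister for the guests: press the snap tab beside it fully down so that the catch frees the lid, then push the lid off the canister and along until it lies flat and entirely on the footed aluminium tray. The lid is only to be pushed, never lifted, and the coffee pot, the cups and the organiser are to be left where they stand.

Things in the scene. Friction and masses are not known exactly. Their poses are not given: they have to be found in the camera images.
- canister: Fixed serving station: round steel canister, 96 mm diameter, with a square top plate, slide rails and, straight on in its +y, a footed aluminium tray fixed to it. Origin: on the ledge, under the canister's centre. z up; +y is the direction in which the lid slides off onto the tray
- seat (a point): Centre of the canister's flat top, the lid's seat, 90 mm above the origin; it spans canister x -52..52, y -52..46 mm. Rails along both sides rise to z = 103 mm; their lips (40 to 52 mm from the centre line) overhang the lid's edge with 2 mm clearance, so the lid can only slide in +y. A back stop, z to 98 mm, is at y = -46.5 mm
- tray (a point): Centre of the tray's surface, at canister y = 106, z = 87 mm, 3 mm below the seat. The surface spans y 54..158 mm; side rims 52 mm from the centre line, up to z = 93 mm; end rim at y = 158 mm, up to z = 97 mm. A steel catch (30 mm wide, z to 98 mm) at y = 47..53 mm blocks the lid until the tab is pressed; then it lies below the tray's surface
- tab (a joint): travel of the snap tab, m: 0 = up (lid locked), 0.012 = fully down against its stop (lid free; the catch clears the lid from about 0.009). It slides straight down, takes about 4 N to move and stays where it is left
- tab_top (a point): centre of the top face of the tab's square steel press pad (24 x 24 mm), which sticks up out of a small steel housing outside the rail on the canister's -x side, at the canister's x = -71.5, y = 49 mm; pad top at z = 116 mm when up, 104 mm when fully down. The housing's top is at z = 94 mm
- lid: round polished steel lid, loose, slides easily, 90 mm diameter, 8 mm thick, about 0.2 kg, with a round steel knob standing at its centre. Origin: centre of its underside, z up. At the start it lies on the seat with its centre within 2 mm of the canister's axis; against the tray's end rim its centre is at the canister's y = 113 mm, and it is wholly on the tray from y = 99 mm
- lid_knob (a point): middle of the lid's knob, half-way up it: knob 20 mm diameter and 26 mm high, from 8 to 34 mm above the lid's underside (this point is 21 mm above it)
- dallah: loose matte grey coffee pot with spout and handle, 188 mm high, 104 mm across the belly, spout and handle reaching 82 mm from its axis; stands on the ledge on the canister's -y side; origin at the centre of its foot; a bystander
- cup0: loose green glass cup, 54 mm diameter, 55 mm high, origin at the centre of its foot; a bystander on the canister's +x side
- cup1: loose green glass cup, 54 mm diameter, 55 mm high, origin at the centre of its foot; a bystander on the tray's +x side
- organiser: loose flat silicone lid organiser, 100 x 70 x 10 mm, with a steel spring clip on one edge (to 18 mm high), lying on the ledge beyond the tray's end; origin at the centre of its underside; a bystander
Things that resemble listed ones, but are neither listed nor needed, are in the scene too. Of the things like the lid, leave any that is pink; of the rest the larger one is meant.

How it is judged:
On the way, in this order (a step that is already met when the one before it is completed fails the run):
1. the snap tab is pressed down (at least 10 of its 12 mm) with the lid still on its seat (value of joint tab above 0.01 m and y of lid in the frame of canister below 0.01 m), for 0.1 s.
2. the lid has been pushed off the canister onto the tray (y of lid in the frame of canister above 0.096 m and z of lid in the frame of canister below 0.0885 m), for 0.1 s.
At the end, for the whole second after the job is handed in: The tab is still down (over 9 mm) and the lid lies at rest, flat (within 0.05 rad) on the tray surface, its centre 96 to 117 mm along the canister's +y and within 12 mm of the centre line (all of step 2 and value of joint tab above 0.009 m and y of lid in the frame of canister below 0.117 m and x of lid in the frame of canister between -0.012 and 0.012 m and z of lid in the frame of canister above 0.0845 m and angle between lid's own z axis and vertical below 0.05 rad and linear speed of lid below 0.01 m/s); the robot touches nothing.
It fails at once if the lid is lifted (more than 10 mm above its seat) or tipped up (over 0.3 rad) (height (world z) of lid above 0.1 m or angle between lid's own z axis and vertical above 0.3 rad).
It fails at once if the lid is forced past the catch without the tab pressed (y of lid in the frame of canister above 0.012 m and value of joint tab below 0.007 m).
It fails at once if the coffee pot, a cup or the organiser is pushed more than 15 mm from its place (distance of any of dallah, cup0, cup1, organiser from where it was at the start of the episode above 0.015 m).
It fails at once if the coffee pot or a cup is tipped (angle between any of dallah, cup0, cup1's own z axis and vertical above 0.3 rad).
It also fails if it takes over 38 s, if anything falls off the work surface, if the arm or the gripper's body presses on something with over 40 N, if the wrist force passes 120 N, or if a joint passes its speed limit or range.

## Working session

There is one attempt and no reset: what is moved stays moved. The work goes in short steps, Python scripts to look and compute and a tool call to move; the robot and the scene stay as the last step left them, time stands still between calls to the robot, and variables do not carry over. Pictures are saved under pics/ and viewed, at most 10 in all, crops included, and the job is handed in when it is done.

Besides the shell and the picture viewer there is one more tool, called after ">>>" as name(argument=value, ...), one argument or row to a line, values as JSON. drive_tool: Moves the arm, as the interface text tells. Its arguments: {"type":"object","properties":{"deltas":{"type":"array","items":{"type":"array"}},"grip_force":{"type":"number"}},"required":["deltas"]}

```bash
mkdir -p pics
cat > h.py <<'E'
import numpy as np, cv2
from plant import manip
def shot(cam,name=None):
    p=manip.read_camera(cam)
    if name: cv2.imwrite(f'pics/{name}.png',np.ascontiguousarray(p['pixels'][:,:,::-1]))
    return p
def ray(p,u,v):
    T=np.array(p['camera_from_world']);R=T[:3,:3];c=-R.T@T[:3,3]
    d=R.T@np.array([(u-p['cx'])/p['fx'],-(v-p['cy'])/p['fy'],-1]);return c,d
def onz(p,u,v,z):
    c,d=ray(p,u,v);return c+d*(z-c[2])/d[2]
def proj(p,X):
    T=np.array(p['camera_from_world']);x=T[:3,:3]@np.array(X)+T[:3,3]
    return np.array([p['cx']+p['fx']*x[0]/-x[2],p['cy']-p['fy']*x[1]/-x[2]])
E
python3 - <<'E'
from h import *
for cam in ['top','scene']:
    p=shot(cam,cam+'0'); print(cam,p.keys(),p['fx'],p['cx'],p['cy'],np.round(ray(p,280,210)[0],3))
    for q in ['lid','lid_knob','tab_top','tab','canister','dallah','cup0','organiser']:
        for r in manip.silhouettes(p,q):
            v,u=np.nonzero(r['pixels']); print(q,round(r['conf'],2),r['bbox'],u.mean().round(1),v.mean().round(1),len(u), onz(p,u.mean(),v.mean(),.1).round(3))
print(manip.state()['eef_rot'],manip.state()['t'])
E
```

```text
top dict_keys(['pixels', 'fx', 'fy', 'cx', 'cy', 'camera_from_world', 'shot']) 448.53734975078936 281.774715288444 215.0397791633477 [ 0.517 -0.003  0.972]
lid 0.77 [283.9, 282.1, 312.4, 313.7] 296.1 297.0 683 [ 0.402 -0.031  0.1  ]
lid 0.75 [271.1, 211.5, 319.2, 257.5] 294.7 233.5 1541 [ 0.525 -0.027  0.1  ]
lid 0.75 [320.5, 272.7, 368.1, 315.4] 348.7 292.5 1459 [ 0.412 -0.132  0.1  ]
lid_knob 0.78 [275.1, 211.5, 318.5, 254.1] 295.3 233.6 1540 [ 0.525 -0.028  0.1  ]
lid_knob 0.75 [281.4, 282.5, 312.1, 311.3] 296.1 297.3 681 [ 0.402 -0.031  0.1  ]
lid_knob 0.61 [328.7, 272.2, 367.9, 316.6] 348.4 292.3 1392 [ 0.412 -0.132  0.1  ]
tab_top 0.61 [267.2, 231.4, 282.7, 282.4] 273.9 263.9 278 [0.466 0.013 0.1  ]
tab 0.55 [267.0, 229.4, 281.3, 280.1] 273.9 265.6 275 [0.462 0.013 0.1  ]
canister 0.6 [208.5, 201.9, 327.7, 281.1] 258.3 241.0 4951 [0.509 0.043 0.1  ]
dallah 0.73 [364.5, 172.4, 449.7, 225.5] 397.5 198.8 2500 [ 0.594 -0.227  0.1  ]
dallah 0.62 [273.2, 208.6, 318.6, 258.8] 295.1 233.1 1614 [ 0.525 -0.028  0.1  ]
cup0 0.83 [296.3, 156.2, 320.5, 180.7] 309.0 167.4 503 [ 0.654 -0.054 
[... 812 characters left out ...]
24 [236.0, 173.7, 348.9, 253.2] 288.3 210.1 4275 [ 0.571 -0.003  0.1  ]
tab 0.57 [264.8, 173.1, 295.3, 204.9] 276.3 184.4 161 [0.466 0.017 0.1  ]
canister 0.58 [237.6, 175.9, 346.8, 251.7] 288.1 210.2 3944 [ 0.571 -0.003  0.1  ]
dallah 0.76 [137.9, 201.9, 218.0, 302.4] 182.3 258.0 4333 [ 0.638 -0.24   0.1  ]
cup0 0.74 [327.7, 233.9, 354.0, 264.7] 339.4 248.4 720 [0.723 0.03  0.1  ]
cup0 0.69 [267.6, 253.5, 298.5, 292.0] 282.0 269.5 899 [ 0.736 -0.091  0.1  ]
organiser 0.58 [337.6, 189.9, 372.8, 216.4] 354.8 202.4 524 [0.598 0.138 0.1  ]
[[ 9.34181369e-01  3.56798498e-01  3.49546409e-05]
 [ 3.56798498e-01 -9.34181370e-01 -1.50301530e-05]
 [ 2.72912384e-05  2.65126523e-05 -9.99999999e-01]] 0.9
```

Run:
```python
import cv2
a=cv2.imread('pics/top0.png')[140:330,140:460]; b=cv2.imread('pics/scene0.png')[150:310,120:400]
cv2.imwrite('pics/topc.png',cv2.resize(a,None,fx=2.5,fy=2.5,interpolation=cv2.INTER_CUBIC))
cv2.imwrite('pics/scenec.png',cv2.resize(b,None,fx=2.85,fy=2.85,interpolation=cv2.INTER_CUBIC))
```

```text
(no output)
```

View pics/topc.png

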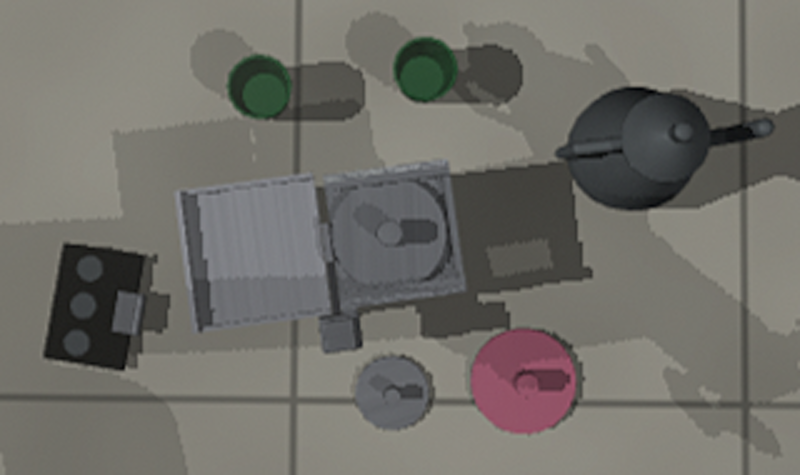

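View pics/scenec.png

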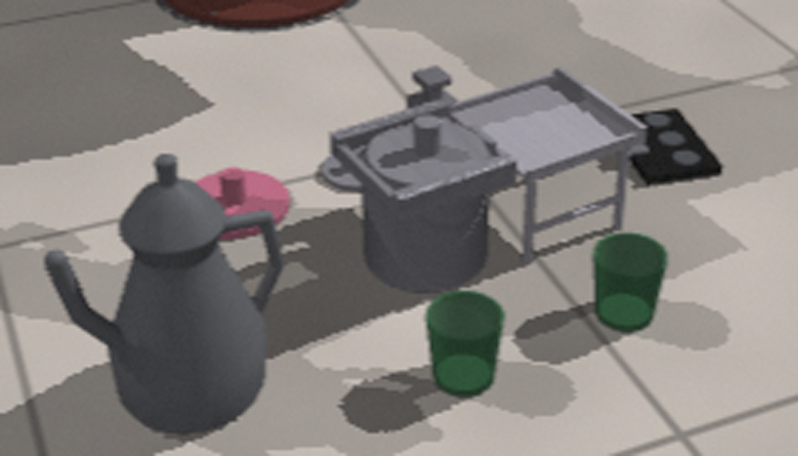

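The top view shows the canister with its lid knob at crop (390,232), the tab pad at (341,331) and the tray to its left. The pink and the small grey lids lie below on the floor, and the pot is upper right. The scene view agrees: pad at (432,78), knob top at (429,122). I'll fit the canister pose to these points.

Run:
```python
from h import *
from scipy.optimize import least_squares
pt=shot('top');ps=shot('scene')
T=[((180,190),(52,160,97)),((200,331),(-52,160,97)),((447,162),(52,-52,103)),((465,291),(-52,-52,103)),((340.5,332),(-71.5,49,116)),((390,232),(0,0,124))]
T=[((140+a[0]/2.5-.3,140+a[1]/2.5-.3),b) for a,b in T]
S=[((432,77),(-71.5,49,116)),((429,122),(0,0,124)),((558,70),(-52,160,97)),((645,126),(52,160,97))]
S=[((120+a[0]/2.85-.3,150+a[1]/2.85-.3),b) for a,b in S]
def W(q,b):
    c,s=np.cos(q[2]),np.sin(q[2]);b=np.array(b)/1000
    return [q[0]+c*b[0]-s*b[1],q[1]+s*b[0]+c*b[1],b[2]]
def f(q,w=(1,1)): return np.concatenate([(proj(pt,W(q,b))-a)*w[0] for a,b in T]+[(proj(ps,W(q,b))-a)*w[1] for a,b in S])
for w in [(1,1),(1,0),(0,1)]:
    r=least_squares(lambda q:f(q,w),[.525,-.028,0.1]);print(r.x.round(4))
r=least_squares(lambda q:f(q),[.525,-.028,0.1])
print(f(r.x).reshape(-1,2).round(1))
for b in [(-71.5,49,116),(0,0,111)]:print(np.round(W(r.x,b),4))
np.save('q.npy',r.x)
R=np.array(manip.state()['eef_rot']);print(np.arctan2(R[1,1],R[0,1]))
```

```text
[ 0.5266 -0.0286  0.1424]
[ 0.5257 -0.0298  0.1422]
[ 0.5324 -0.026   0.1741]
[[-1.   1.2]
 [-2.3 -2.1]
 [ 0.  -2.1]
 [ 0.1 -0.4]
 [-0.7  0.7]
 [ 0.2 -0.1]
 [-0.7 -1.4]
 [-2.  -0.3]
 [ 0.2 -0.2]
 [-2.3  0. ]]
[0.4488 0.0097 0.116 ]
[ 0.5266 -0.0286  0.111 ]
-1.205990181767795
```

```bash
cat > to.py <<'E'
import sys
from h import *
q=np.load('q.npy')
def cw(x,y,z):
    c,s=np.cos(q[2]),np.sin(q[2]);return np.array([q[0]+(c*x-s*y)/1e3,q[1]+(s*x+c*y)/1e3,z/1e3])
st=manip.state();R=np.array(st['eef_rot']);p=np.array(st['tool_pos'])
c,s=np.cos(q[2]),np.sin(q[2]);d=p-[q[0],q[1],0]
print('canister-frame tcp mm',np.round([1e3*(c*d[0]+s*d[1]),1e3*(-s*d[0]+c*d[1]),1e3*d[2]],1),'t',st['t'],'F',np.round(st['ft_force'],1),'open',round(st['opening'],4))
if len(sys.argv)>3:
    print('shift',(R.T@(cw(*map(float,sys.argv[1:4]))-p)).round(4),'turn',round(np.arctan2(R[1,0],R[0,0])-q[2],3))
E
python3 to.py -71.5 49 180
```

```text
canister-frame tcp mm [-379.3 -506.5  242.3] t 1.0 F [ 1.   0.6 -0. ] open 0.0856
shift [ 0.4228 -0.4739  0.0623] turn 0.222
```

>>> drive_tool(
  deltas=[
    [0,[0.026,-0.029,0],0.05],
    [0,[0.052,-0.058,0],0.1],
    [0,[0.079,-0.088,0],0.15],
    [0,[0.105,-0.117,0],0.2],
    [0,[0.131,-0.147,0],0.222],
    [0,[0.157,-0.176,0],0.222],
    [0,[0.184,-0.206,0],0.222],
    [0,[0.21,-0.235,0],0.222],
    [0,[0.236,-0.265,0],0.222],
    [0,[0.262,-0.294,0],0.222],
  ],
)

```text
t: 1.83
tool_pos: [0.363, -0.2139, 0.2426]
eef_rot: [[0.99, 0.142, 0.001], [0.142, -0.99, -0.001], [0.001, 0.001, -1.0]]
ft_force: [0.4, 0.7, -0.2]
opening: 0.0002
finger_force: 0.0
```

```bash
python3 to.py -71.5 49 160
```

```text
canister-frame tcp mm [-188.2 -160.2  242.6] t 1.8333 F [ 0.4  0.7 -0.2] open 0.0002
shift [ 0.1166 -0.2093  0.0825] turn -0.0
```

>>> drive_tool(
  deltas=[
    [0,[0.015,-0.026,0.01],0],
    [0,[0.029,-0.052,0.02],0],
    [0,[0.044,-0.078,0.03],0],
    [0,[0.058,-0.105,0.04],0],
    [0,[0.073,-0.131,0.05],0],
    [0,[0.088,-0.157,0.06],0],
    [0,[0.102,-0.183,0.07],0],
    [0,[0.117,-0.209,0.082],0],
    [0,[0.117,-0.209,0.082],0],
    [0,[0.117,-0.209,0.082],0],
  ],
)

```text
t: 2.67
tool_pos: [0.4485, 0.0089, 0.1595]
eef_rot: [[0.989, 0.146, -0.002], [0.146, -0.989, -0.0], [-0.002, -0.0, -1.0]]
ft_force: [-0.6, -0.2, 0.7]
opening: 0.0001
finger_force: 0.0
```

```bash
python3 to.py -71.5 49 127
python3 - <<'E'
from h import *
a=shot('wrist')['pixels'];b=shot('scene')['pixels'][120:260,190:380]
a=cv2.resize(a,(400,300));b=cv2.resize(b,(400,300))
cv2.imwrite('pics/w1.png',np.hstack([a,b])[:,:,::-1])
E
```

```text
canister-frame tcp mm [-72.   48.3 159.5] t 2.6667 F [-0.6 -0.2  0.7] open 0.0001
shift [ 0.0005 -0.0007  0.0325] turn 0.004
```

View pics/w1.png

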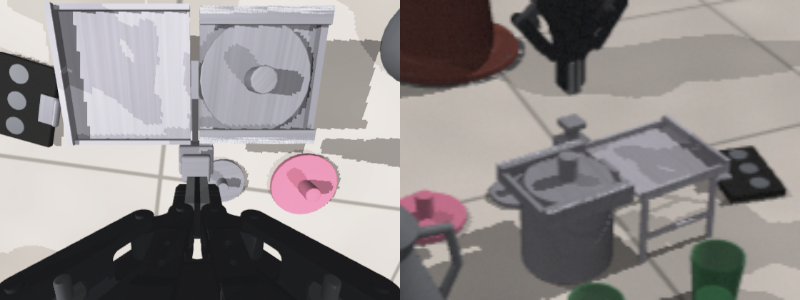

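The fingertips hang just above the pad: pad at (195,160) and tips at (200,190) in the wrist half. The tray and lid are square to the tool. I'll check the pose fit against this view before pressing.

Run:
```python
from h import *
import sys; sys.argv=['x']
from to import cw
p=shot('wrist','w2'); im=np.ascontiguousarray(p['pixels'][:,:,::-1])
def poly(P,c): cv2.polylines(im,[np.int32([np.round(proj(p,cw(*b))*8) for b in P])],True,c,1,shift=3)
poly([(-83.5,37,116),(-59.5,37,116),(-59.5,61,116),(-83.5,61,116)],(0,0,255))
poly([(10*np.cos(t),10*np.sin(t),124) for t in np.linspace(0,6.28,20)],(0,0,255))
poly([(45*np.cos(t),45*np.sin(t),98) for t in np.linspace(0,6.28,40)],(0,255,0))
poly([(-52,-52,103),(52,-52,103),(52,46,103),(-52,46,103)],(255,0,0))
poly([(-52,54,93),(52,54,93),(52,158,93),(-52,158,93)],(255,0,0))
cv2.imwrite('pics/w3.png',cv2.resize(im[0:260,60:480],None,fx=1.9,fy=1.9))
```

```text
canister-frame tcp mm [-71.7  46.6 160.7] t 2.7667 F [ 0.4  0.4 -0. ] open 0.0001
```

View pics/w3.png

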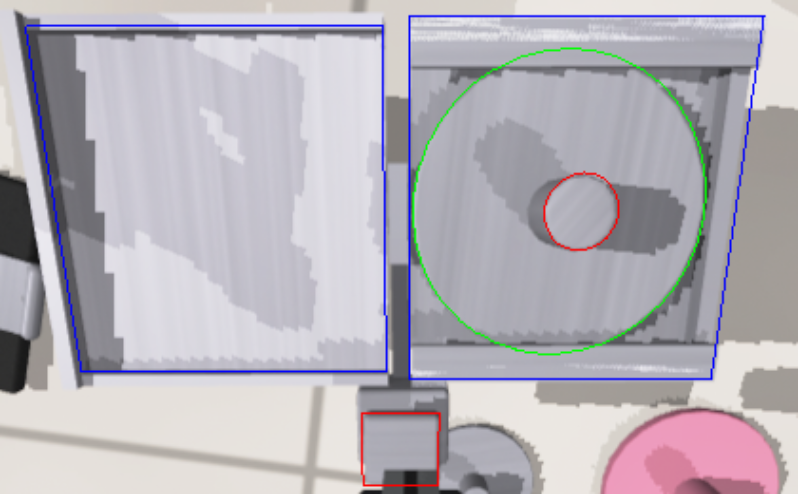

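The fit overlays within about 1 mm on the lid, knob, rails and tray. Pressing now.

>>> drive_tool(
  deltas=[
    [0,[0,-0.001,0.01],0],
    [0,[0,-0.001,0.02],0],
    [0,[0,-0.001,0.028],0],
    [0,[0,-0.001,0.031],0],
    [0,[0,-0.001,0.034],0],
    [0,[0,-0.001,0.036],0],
    [0,[0,-0.001,0.038],0],
    [0,[0,-0.001,0.04],0],
    [0,[0,-0.001,0.042],0],
    [0,[0,-0.001,0.042],0],
  ],
)

```text
t: 3.65
tool_pos: [0.4491, 0.0087, 0.1183]
eef_rot: [[0.99, 0.142, 0.001], [0.142, -0.99, -0.0], [0.001, 0.0, -1.0]]
ft_force: [0.2, -0.6, 0.5]
opening: 0.0001
finger_force: 0.2
```

>>> drive_tool(
  deltas=[
    [0,[0,0,0.001],0],
    [0,[0,0,0.002],0],
    [0,[0,0,0.003],0],
    [0,[0,0,0.004],0],
    [0,[0,0,0.004],0],
  ],
)

```text
t: 4.07
tool_pos: [0.4491, 0.0087, 0.1149]
eef_rot: [[0.99, 0.142, 0.0], [0.142, -0.99, -0.0], [0.0, 0.0, -1.0]]
ft_force: [-2.6, -0.2, 6.2]
opening: -0.0002
finger_force: 3.2
```

```bash
python3 to.py
python3 - <<'E'
from h import *
a=shot('wrist')['pixels'][60:270,180:460];b=shot('scene')['pixels'][150:240,220:340]
cv2.imwrite('pics/w4.png',np.hstack([cv2.resize(a,(400,300)),cv2.resize(b,(400,300))])[:,:,::-1])
E
```

```text
canister-frame tcp mm [-71.4  48.  114.9] t 4.0667 F [-2.6 -0.2  6.2] open -0.0002
```

View pics/w4.png

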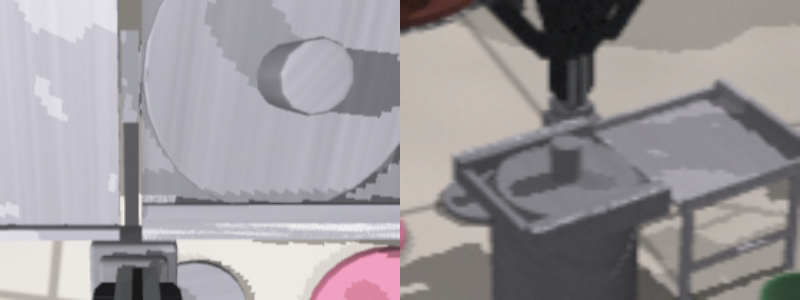

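The tips sit on the pad at 6 N. I'll push on to confirm the stop.

>>> drive_tool(
  deltas=[
    [0,[0,0,0.001],0],
    [0,[0,0,0.002],0],
    [0,[0,0,0.002],0],
  ],
)

```text
t: 4.42
tool_pos: [0.4492, 0.0088, 0.1148]
eef_rot: [[0.99, 0.143, -0.0], [0.143, -0.99, -0.0], [-0.0, -0.0, -1.0]]
ft_force: [-8.9, 0.2, 17.4]
opening: 0.0001
finger_force: 8.6
```

>>> drive_tool(
  deltas=[
    [0,[0,0,-0.02],0],
    [0.045,[0,0,-0.05],0],
    [0.045,[0.018,0.014,-0.058],0],
    [0.045,[0.036,0.028,-0.058],0],
    [0.045,[0.054,0.04,-0.058],0],
    [0.045,[0.0715,0.05,-0.058],0],
    [0.045,[0.0715,0.05,-0.058],0],
    [0.045,[0.0715,0.05,-0.058],0],
  ],
)

```text
t: 5.08
tool_pos: [0.5268, -0.0306, 0.1695]
eef_rot: [[0.99, 0.142, -0.001], [0.142, -0.99, 0.001], [-0.001, -0.001, -1.0]]
ft_force: [0.3, -0.4, -0.8]
opening: 0.0449
finger_force: 0.0
```

```bash
python3 to.py 0 2 113
python3 - <<'E'
from h import *
import sys; sys.argv=['x']
from to import cw
a=shot('wrist')['pixels'];p=shot('scene');print(proj(p,cw(-71.5,49,104)),proj(p,cw(-71.5,49,116)))
b=p['pixels'][130:235,220:360]
cv2.imwrite('pics/w5.png',np.hstack([cv2.resize(a,(400,300)),cv2.resize(b,(400,300))])[:,:,::-1])
E
```

```text
canister-frame tcp mm [-1.000e-01 -2.000e+00  1.695e+02] t 5.0833 F [ 0.3 -0.4 -0.8] open 0.0449
shift [ 0.0001 -0.004   0.0565] turn -0.0
canister-frame tcp mm [-1.000e-01 -2.000e+00  1.695e+02] t 5.0833 F [ 0.3 -0.4 -0.8] open 0.0449
[270.53810453 179.95852614] [270.55046343 175.27881521]
```

View pics/w5.png

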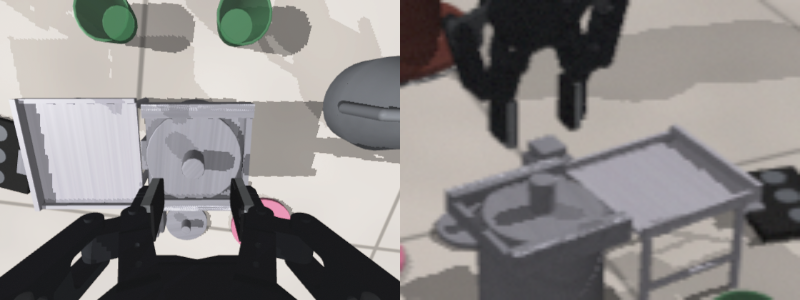

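The tab is down: the pad at (545,145) matches the 104 mm height. The catch is gone from the gap, and the fingers straddle the knob. Descending.

>>> drive_tool(
  deltas=[
    [0.045,[0,-0.002,0.02],0],
    [0.045,[0,-0.002,0.035],0],
    [0.045,[0,-0.002,0.045],0],
    [0.045,[0,-0.002,0.052],0],
    [0.045,[0,-0.002,0.056],0],
    [0.045,[0,-0.002,0.056],0],
  ],
)

```text
t: 5.68
tool_pos: [0.5257, -0.0283, 0.1135]
eef_rot: [[0.99, 0.143, -0.001], [0.143, -0.99, 0.0], [-0.001, -0.0, -1.0]]
ft_force: [0.5, 0.1, -0.3]
opening: 0.0453
finger_force: 0.0
```

>>> drive_tool(
  deltas=[
    [0.045,[0,-0.006,0],0],
    [0.045,[0,-0.01,0],0],
    [0.045,[0,-0.014,0],0],
    [0.045,[0,-0.018,0],0],
    [0.045,[0,-0.022,0],0],
    [0.045,[0,-0.026,0],0],
    [0.045,[0,-0.03,0],0],
    [0.045,[0,-0.035,0],0],
    [0.045,[0,-0.04,0],0],
    [0.045,[0,-0.04,0],0],
  ],
)

```text
t: 6.52
tool_pos: [0.5204, 0.012, 0.1142]
eef_rot: [[0.99, 0.143, -0.0], [0.143, -0.99, 0.001], [-0.0, -0.001, -1.0]]
ft_force: [-0.5, 1.5, 0.5]
opening: 0.045
finger_force: 0.0
```

```bash
python3 to.py 0 118 113;  python3 - <<'E'
from h import *
import sys; sys.argv=['x']
a=shot('wrist')['pixels'];p=shot('scene')
b=p['pixels'][130:235,220:360]
cv2.imwrite('pics/w6.png',np.hstack([cv2.resize(a,(400,300)),cv2.resize(b,(400,300))])[:,:,::-1])
E
```

```text
canister-frame tcp mm [ -0.3  41.1 114.2] t 6.5167 F [-0.5  1.5  0.5] open 0.045
shift [ 0.0004 -0.0769  0.0012] turn 0.001
```

View pics/w6.png

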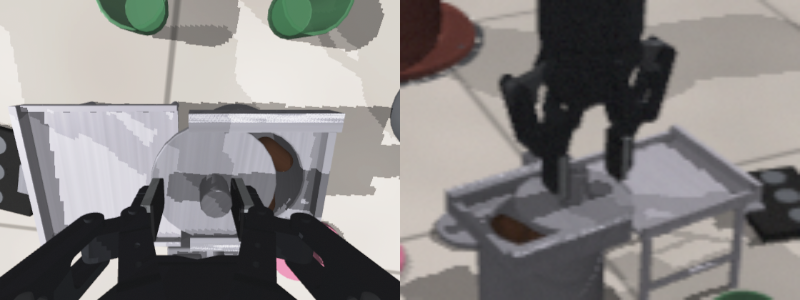

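The lid is sliding level, ahead of the rear finger, with its knob at (215,195) in the wrist half and the open canister showing behind it. I'll continue pushing.

>>> drive_tool(
  deltas=[
    [0.045,[0,-0.006,0],0],
    [0.045,[0,-0.013,0],0],
    [0.045,[0,-0.02,0],0],
    [0.045,[0,-0.027,0],0],
    [0.045,[0,-0.034,0],0],
    [0.045,[0,-0.041,0],0],
    [0.045,[0,-0.048,0],0],
    [0.045,[0,-0.055,0],0],
    [0.045,[0,-0.062,0],0],
    [0.045,[0,-0.067,0],0],
  ],
)

```text
t: 7.45
tool_pos: [0.511, 0.0783, 0.1143]
eef_rot: [[0.99, 0.143, -0.0], [0.143, -0.99, 0.0], [-0.0, -0.0, -1.0]]
ft_force: [-0.1, -0.4, 0.4]
opening: 0.0447
finger_force: 0.0
```

>>> drive_tool(
  deltas=[
    [0.045,[0,-0.004,0],0],
    [0.045,[0,-0.007,0],0],
    [0.045,[0,-0.01,0],0],
    [0.045,[0,-0.01,0],0],
    [0.045,[0,-0.003,0],0],
    [0.045,[0,-0.003,0],0],
    [0.045,[0,-0.003,0],0],
  ],
)

```text
t: 8.03
tool_pos: [0.5108, 0.0798, 0.1143]
eef_rot: [[0.99, 0.141, 0.0], [0.141, -0.99, -0.0], [0.0, 0.0, -1.0]]
ft_force: [0.7, 0.3, -0.5]
opening: 0.045
finger_force: 0.0
```

```bash
python3 to.py 0 118 113;  python3 - <<'E'
from h import *
import sys; sys.argv=['x']
from to import cw
p=shot('wrist');im=np.ascontiguousarray(p['pixels'])
for y,c in [(99,(255,0,0)),(108,(0,255,0))]:
    cv2.polylines(im,[np.int32([proj(p,cw(45*np.cos(t),y+45*np.sin(t),95)) for t in np.linspace(0,6.28,60)])],True,c,1)
b=shot('scene')['pixels'][130:235,220:360]
cv2.imwrite('pics/w7.png',np.hstack([cv2.resize(im[80:380,20:420],(400,300)),cv2.resize(b,(400,300))])[:,:,::-1])
E
```

```text
canister-frame tcp mm [ -0.2 109.5 114.3] t 8.0333 F [ 0.7  0.3 -0.5] open 0.045
shift [ 0.0002 -0.0085  0.0013] turn -0.001
canister-frame tcp mm [ -0.2 109.5 114.3] t 8.0333 F [ 0.7  0.3 -0.5] open 0.045
```

View pics/w7.png

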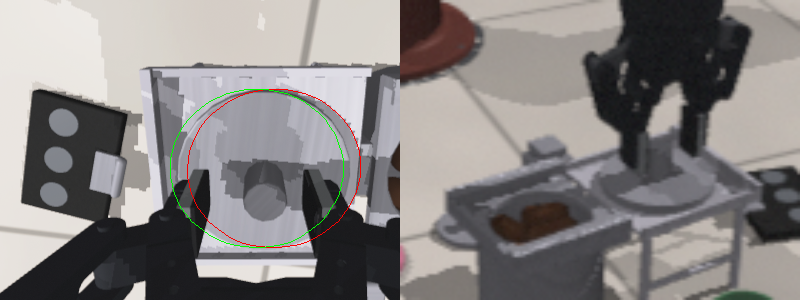

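The lid lies flat on the tray. Its edge falls between the red (99 mm) and green (108 mm) circles, so its centre is at about 103–104 mm. I'll nudge it a few millimetres further for margin, centre the fingers and rise clear.

>>> drive_tool(
  deltas=[
    [0.045,[0,-0.006,0],0],
    [0.045,[0,-0.008,0],0],
    [0.045,[0,-0.01,0],0],
    [0.045,[0,-0.01,0],0],
    [0.045,[0,0.001,0],0],
    [0.045,[0,0.001,0],0],
    [0.045,[0,0.001,-0.02],0],
    [0.045,[0,0.001,-0.05],0],
    [0.045,[0,0.001,-0.08],0],
    [0.045,[0,0.001,-0.08],0],
  ],
)

```text
t: 8.97
tool_pos: [0.5146, 0.0789, 0.2016]
eef_rot: [[0.99, 0.142, 0.012], [0.142, -0.99, 0.0], [0.012, 0.002, -1.0]]
ft_force: [1.5, 0.4, 0.8]
opening: 0.0444
finger_force: 0.0
```

Run:
```python
from h import *
import sys; sys.argv=['x']
from to import cw
p=shot('top');im=np.ascontiguousarray(p['pixels'])
w=shot('wrist');iw=np.ascontiguousarray(w['pixels'])
for y,c in [(99,(255,0,0)),(107,(0,255,0))]:
    cv2.polylines(iw,[np.int32([proj(w,cw(45*np.cos(t),y+45*np.sin(t),95)) for t in np.linspace(0,6.28,60)])],True,c,1)
b=shot('scene')['pixels'][130:235,220:360]
cv2.imwrite('pics/w8.png',np.hstack([cv2.resize(iw[20:320,60:460],(400,300)),cv2.resize(b,(400,300))])[:,:,::-1])
```

```text
canister-frame tcp mm [  3.4 108.2 201.6] t 8.9667 F [1.5 0.4 0.8] open 0.0444
```

View pics/w8.png

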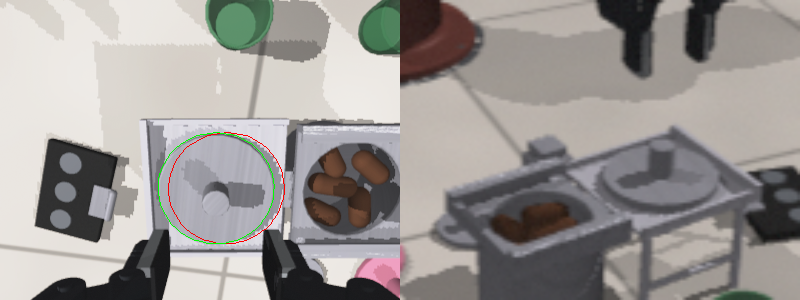

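The lid lies flat on the tray, matching the green 107 mm circle. The tab is still down and the gripper is clear, so I'm handing in.

```bash
python3 -c "
from plant import manip
print(manip.close_job())"
```

```text
the job is handed in; nothing more can be done
None
```

The job is handed in with no verdict returned: the snap tab is fully down, the lid lies flat on the tray at about y = 107 mm, the arm is clear, and I touched none of the pot, cups or organiser.

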